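# Clamp a mounted print in the cam press

## Robot

A 6-joint arm with a two-finger parallel gripper is mounted at the origin on the work surface. World frame = base frame: x ahead of the robot, y to its left, z up, the work surface at z = 0. Lengths are in mm, angles in degrees, forces in N, time in s.
With the tool pointing down it reaches from about 300 to 850 mm from the base axis. Payload 4.2 kg.
Tool frame: the origin (TCP) lies at the very end of the fingers, on their centre line; the grasp point (between the pads) lies 19 mm behind it; x points along the fingers, z is the direction in which the jaws open and shut, and the axes are right-handed (so a half turn about x gives the same grasp; the last joint's range is limited). The gripper opens to 91 mm and grips with 3 to 60 N. Pads are 32 mm wide; open, the fingers measure 118 mm over their backs; the gripper's body (76 mm by 178 mm) begins 60 mm behind the grasp point.
Start: joints at [-77.865, 18.312, 89.639, -0, 72.044, -1.146], TCP at [132.097, -559.64, 176.676] pointing down, gripper open.
Joint ranges: [-177.97, 177.97], [-48.28, 115.42], [12.27, 149.76], [-77.06, 257.06], [2.81, 150.46], [-146.56, 146.56]. Speed limits (degrees/s): [147.25, 147.25, 180, 180, 180, 180].

## Interface

Orientations are given as [roll, pitch, yaw] about the fixed x, y, z axes, in that order (R = Rz(yaw) Ry(pitch) Rx(roll)).
In Python, from workcell import state, grab_frame, camera_info, env, search_frame, place_of gives the robot as it stands.
- The arm moves only by the tool drive_tool, never from a script. Its argument "plan" is a list of rows, each a list of 7 numbers: the turn, a rotation vector about the world's x, y, z in degrees, then the shift along the world's x, y, z in mm, then the finger opening in mm, from 0 to 91.2. In form: [[wx, wy, wz, dx, dy, dz, jaw], ...]. A call has 1 to 10 rows; each row is the pose to reach, as a shift and turn from the pose measured when the call began; what a row does not reach only later rows make up. A row lasts 1/8 s, in which the tool goes at most 62.5 mm and 10.7 degrees, less where a joint would pass 70% of its speed; a pose out of reach is approached as far as the arm can. A call with a gripper value outside its range is refused whole. The fingers move at their own pace and stop on an object; "grip_force" is the grip in N (left out, the last holds). Time passes only in rows, so rows that repeat a pose let the fingers close. It gives the time, the measured TCP pose, the force and the opening at its end, in the units of the state.
- state(): the state, without advancing time (a new reading comes with each control period).
- grab_frame(name): name is "side" or "top"; returns the picture (400x640x3 uint8, red, green, blue); there is no depth.
- camera_info(name): a dict with "intrinsics" (3x3 intrinsics, pixels), "origin" and "orientation" of the camera in the world. Camera axes: x right, y down, z forward; pixel columns grow to the right and rows downward; lengths in mm; the calibration is good to about 2 mm. A picture is of the moment at which its call begins. camera_info takes no time and is no camera call.
- env.job_done(): hands the job in, once; it reports no verdict.
Trained networks look in the newest picture that a camera, given by its name, has taken for a name from the list of things; names that differ only in an ending like _2 or _b are one class to them, and where a whole thing is asked for, a point or a joint stands for the part that bears it (a point fixed in the world has none). Each returns a list of dicts, best first, with "p" (0 to 1); they miss things now and then, are a little off and sometimes report something else, mostly with a low value. They report only what shows in the picture. A call takes as long as a camera call. They do not tell look-alikes from the thing itself.
- search_frame(camera, label): "rect" ([left, top, right, bottom] as shares, 0 to 1, of the picture: columns of its width, rows of its height, round what is visible of it).
- place_of(camera, label): "location" ([column, row] as shares, 0 to 1, of the picture: columns of its width, rows of its height: a listed point, or the origin of a listed thing).
The state is a dict: "time_s": time; "qpos": joint angles; "qvel": joint speeds; "effort": joint torques, N m; "ee_pos": TCP position; "ee_rot": TCP orientation; "force": force on the tool from outside, world axes, zero at the start; "torque": the same for the moment, N m; "gripper_width": finger opening in mm.
Only numpy, scipy, OpenCV 4.12 (cv2) and the standard library are available. Lean on these libraries where they do the work, as an engineer would, in place of code of your own. Each camera call takes 0.05 s, during which the arm holds its last target. There are 200 camera calls.

## Task

The photo block lies ready in the small hold-down press to be clamped while its glue sets. With the cam lever still standing open, screw the wing nut down (clockwise) by feel just until the rubber foot bears on the print and the nut begins to turn more stiffly, and stop there: looser and the clamp does not hold, tighter and the print is crushed. Then flip the lever right over until it lies fully down and stays there, with the block still where it lay, and let go.

Things in the scene. Friction and masses are not known exactly. Their poses are not given: they have to be found in the camera images.
- press: Fixed press; grey base plate 20 mm thick. Origin on the table; the plate spans x -140 to +120 mm, y -100 to +100 mm. Axes: x from the lever end to the nut end, z up. A post stands at (70, 0) mm, two thin guide rods at (100, +-40) mm, 95 mm high. The clamp is right when, lever down, the foot presses the print with 47 to 68 N (about 57 N if the nut is stopped just as the foot bears); over 85 N crushes it.
- bridge: Aluminium bar 165 x 34 x 20 mm sliding down the post with the nut; carries nut, lever and foot. Origin on the post axis at the bar's underside (88 mm high with the nut fully up), axes as the press; bar from x +20 to -145 mm. At x -120 mm hangs a rubber foot 44 mm across, 2 to 10 mm above the print, how much is not given: feel it. It is sprung: takes 35 N to yield, then 10 N per mm.
- nut_grip (a point): Middle of the wing nut's grip, a black bar 56 mm long (point x), 14 mm thick (y), 28 mm high, on a round neck 14 mm across (a 34 mm flange 5 mm high at its foot); this point is 32 mm above the bridge's top, the bar's underside 18 mm. At the start its length is within 0.5 rad of the press's x axis. Clockwise from above lowers nut, bridge, lever and foot together, 3 mm per rad.
- nut_hub (a point): Foot of the nut, on the nut's axis, level with the bridge's top. The nut can turn 4.6 rad in all; 0.6 to 3.5 rad are needed. Free turning takes a steady 0.27 N m of friction; as the foot comes to bear, this rises by about 0.1 N m within some 0.2 rad, then by about 0.09 N m per further rad. The nut stays where it is left.
- lever_hinge (a point): Axis of the cam lever, near the front end of the bridge (120 mm from the post towards the press's -x, 17 mm above the bridge's top); axes as the press. The lever turns about this x axis, between two small cheeks.
- lever_tip (a point): Outer end of the cam lever, 110 mm from the hinge axis. The outer 52 mm are a black paddle 22 mm wide (along the press's x) and 12 mm thick.
- lever (a joint): Cam lever angle: 0 fully open, standing up and leaning 0.15 rad to the press's -y side; it flips towards the press's +y, is vertical at 0.15, lies level against its stop at 1.7 rad. Its self-locking cam lowers the foot evenly, 3 mm in all, and stays where it is left. Starts at 0 to 0.25. Takes 2 N at the handle's middle while the foot is free, up to 5 N once it bears.
- print: Loose wooden block 150 x 160 x 24 mm, 0.45 kg, a photo on its top face, lying on the base plate under the foot. Origin at the centre of its underside, 20 mm above the table.
There are look-alikes about, which are no part of the job. Leave any orange look-alike of the print alone.

How it is judged (in metres and radians):
On the way:
1. with the lever still open, the nut has been screwed down until the foot bears on the print (value of joint lever below 0.5 rad and contact force between bridge and print above 3 N), for 0.2 s.
At the end, for the whole second after the job is handed in: The lever lies fully down (over 1.6 rad), the foot clamps the print with 47 to 68 N, and the print rests within 12 mm of where it lay (value of joint lever above 1.6 rad and contact force between bridge and print between 47 and 68 N and distance of print from where it was at the start of the episode below 0.012 m and linear speed of print below 0.02 m/s); the robot touches nothing.
It fails at once if the print is crushed: the foot presses on it with more than 85 N (contact force between bridge and print above 85 N).
It also fails if it takes over 72 s, if anything falls off the work surface, if the arm or the gripper's body presses on something with over 40 N, if the wrist force passes 120 N, or if a joint passes its speed limit or range.

## Working session

There is one attempt and no reset: what is moved stays moved. The work goes in short steps, Python scripts to look and compute and a tool call to move; the robot and the scene stay as the last step left them, time stands still between calls to the robot, and variables do not carry over. Pictures are saved under pics/ and viewed, about 8 in all and at most 12, crops included, and the job is handed in when it is done.

Besides the shell and the picture viewer there is one more tool, called after "Call:" by a JSON object that holds its "method" and its "body", one argument or row to a line. drive_tool: Moves the arm, as the interface text tells. Its arguments: {"type":"object","properties":{"plan":{"type":"array"},"grip_force":{"type":"number"}},"required":["plan"]}

```bash
mkdir -p pics
cat > h.py <<'E'
import numpy as np,cv2
from workcell import state,grab_frame,camera_info,env,search_frame,place_of
from scipy.spatial.transform import Rotation as R
E
python3 - <<'E'
from h import *
s=state();print(s)
for c in("side","top"):
    im=grab_frame(c);cv2.imwrite(f"pics/{c}0.png",im[:,:,::-1]);i=camera_info(c);print(c,i)
    for l in["press","bridge","nut_grip","nut_hub","lever_hinge","lever_tip","print"]:
        print(l,[(np.round(np.array(d["location"])*[640,400],1).tolist(),round(d["p"],2)) for d in place_of(c,l)])
E
```

```text
{'time_s': 0.0, 'qpos': array([-7.78660386e+01,  1.83525008e+01,  8.97074452e+01,  8.15764451e-04,
        7.20457545e+01, -1.14627600e+00]), 'qvel': array([-0.0046286 ,  0.03621569,  0.02513445,  0.12982024,  0.010946  ,
       -0.02810292]), 'effort': array([-2.22975104e-03, -4.12460768e+01, -2.31972116e+01,  7.27452664e-02,
        4.57422389e-02, -1.64772214e-04]), 'ee_pos': array([ 131.9628237 , -559.04201454,  175.80471211]), 'ee_rot': array([178.43332534,  89.89429667, 101.71331052]), 'force': array([-0.6579149 , -1.10183734, -0.43772438]), 'torque': array([-0.01881413, -0.0154729 , -0.00632279]), 'gripper_width': 91.44401004943387}
side {'intrinsics': array([[450.64617757,   0.        , 311.1469775 ],
       [  0.        , 450.64617757, 200.66814855],
       [  0.        ,   0.        ,   1.        ]]), 'origin': array([ 414.46770463,  853.74051959, 1073.75875049]), 'orientation': array([-139.8479732 ,    0.24030105, -177.86832581])}
press [([273.7, 194.5], 0.8), ([247.4, 176.5], 0.23)]
bridge [([249.0, 174.3], 0.68)]
nut_grip [([247.3, 162.5], 0.78)]
nut_hub [([248.7, 169.4], 0.78)]
lever_hinge [([288.7, 173.1], 0.7)]
lever_tip [([287.4, 146.4], 0.71)]
print [([287.9, 196.7], 0.68), ([368.5, 165.1], 0.66), ([269.5, 315.6], 0.59)]
top {'intrinsics': array([[389.75766521,   0.        , 324.24032674],
       [  0.        , 389.75766521, 195.39062246],
       [  0.        ,   0.        ,   1.        ]]), 'origin': array([ 253.2852859 ,   44.90091016, 1085.60081068]), 'orientation': array([-167.14045045,    0.40360491,  -91.19348219])}
press [([357.3, 171.0], 0.68)]
bridge [([364.7, 138.8], 0.66)]
nut_grip [([368.4, 130.5], 0.54)]
nut_hub [([366.8, 132.7], 0.69)]
lever_hinge [([363.9, 177.1], 0.64)]
lever_tip [([365.4, 161.4], 0.64), ([365.9, 135.6], 0.56), ([368.0, 135.7], 0.42)]
print [([358.6, 184.8], 0.86), ([424.9, 282.7], 0.86), ([218.8, 181.8], 0.56)]
```

```bash
cat >> h.py <<'E'
def cam(c):
    i=camera_info(c);return i["intrinsics"],np.array(i["origin"]),R.from_euler("xyz",i["orientation"],degrees=True)
def ray(c,p):
    K,o,r=cam(c);d=r.apply(np.linalg.solve(K,[p[0],p[1],1]));return o,d/np.linalg.norm(d)
def tri(ps,pt):
    o1,d1=ray("side",ps);o2,d2=ray("top",pt)
    t=np.linalg.lstsq(np.c_[d1,-d2],o2-o1,rcond=None)[0];a=o1+t[0]*d1;b=o2+t[1]*d2
    return np.round((a+b)/2,1),round(np.linalg.norm(a-b),1)
def proj(c,X):
    K,o,r=cam(c);q=(np.atleast_2d(X)-o)@r.as_matrix();q=q@K.T;return q[:,:2]/q[:,2:]
E
python3 - <<'E'
from h import *
for n,a,b in[("press",(273.7,194.5),(357.3,171)),("bridge",(249,174.3),(364.7,138.8)),("grip",(247.3,162.5),(368.4,130.5)),("hub",(248.7,169.4),(366.8,132.7)),("hinge",(288.7,173.1),(363.9,177.1)),("tip",(287.4,146.4),(365.4,161.4)),("print",(287.9,196.7),(358.6,184.8))]:print(n,tri(a,b))
a=cv2.imread("pics/side0.png");cv2.imwrite("pics/s0c.png",cv2.resize(a[110:260,180:400],None,fx=3.6,fy=3.6,interpolation=cv2.INTER_CUBIC))
b=cv2.imread("pics/top0.png");cv2.imwrite("pics/t0c.png",cv2.resize(b[90:240,270:470],None,fx=4,fy=4,interpolation=cv2.INTER_CUBIC))
E
```

```text
press (array([565.5, -47.9,  27.8]), np.float64(4.2))
bridge (array([635.9, -65.5,  96.2]), np.float64(5.5))
grip (array([638.5, -70.5, 142. ]), np.float64(1.2))
hub (array([639.5, -68.4, 117.1]), np.float64(4.6))
hinge (array([519.1, -55.6, 118. ]), np.float64(2.2))
tip (array([520.6, -47.8, 233.3]), np.float64(9.5))
print (array([525. , -50.2,  17.7]), np.float64(1.3))
```

View pics/side0.png

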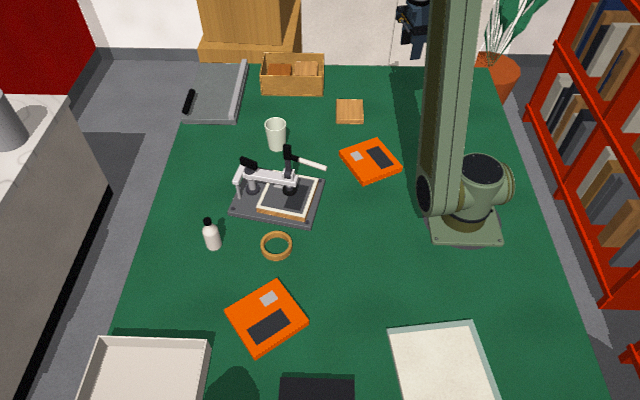

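View pics/t0c.png

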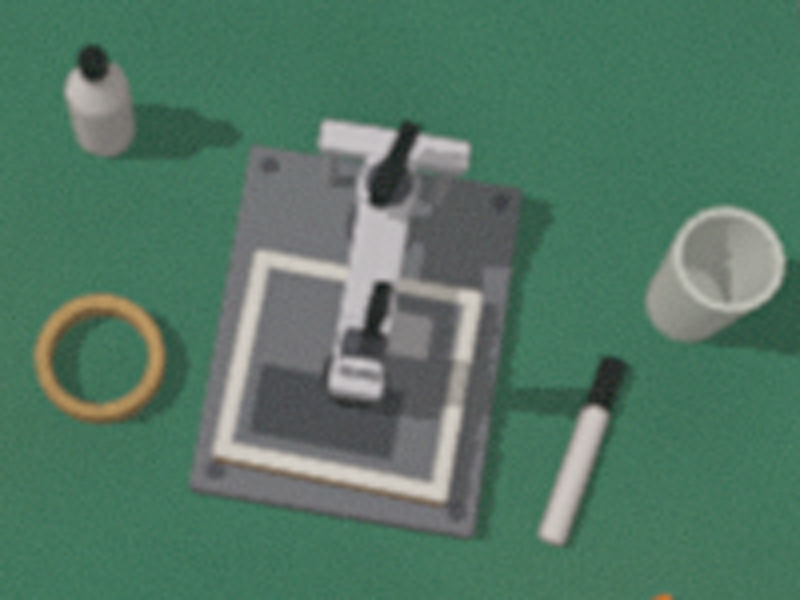

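View pics/s0c.png

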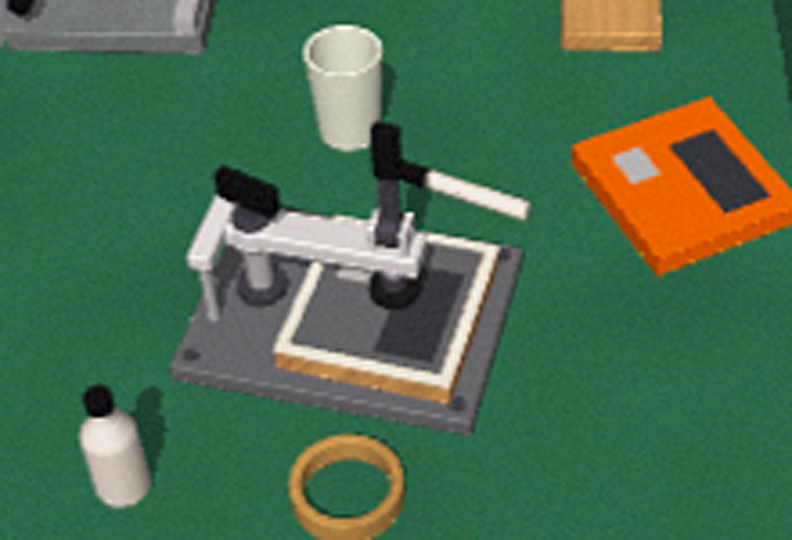

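The side view shows the press at about (275,190) with its white bridge. The black wing nut is at (247,162) and the standing lever paddle at (287,146). Possible mix-ups are:
- Orange print look-alikes at (370,160) and (267,318).
- The dark-ended pen at (312,163), which resembles the lever.
- The bottle cap at (207,222).
- The hinge-like tray handle at (188,100).

I choose the parts mounted on the grey press, and the crops confirm this.

Run:
```python
from h import *
from scipy.optimize import least_squares
loc=np.array([[120,100,20],[120,-100,20],[-140,100,20],[-140,-100,20]],float)
pt=np.array([[332.5,127.5],[400.5,137.5],[318,211.75],[388,223.75]])
# side crop/3.6+(180,110): near corners
ps=np.array([[172,375],[470,430],[523,250]])/3.6+[180,110]; ls=np.array([[120,100,18],[-140,100,18],[-140,-100,20]],float)
def T(p,L):
    return R.from_euler("z",p[2]).apply(L)+[p[0],p[1],0]
pts=[("side",(247.3,162.5),[70,0,140]),("side",(248.7,169.4),[70,0,108]),("side",(288.7,173.1),[-50,0,125]),("top",(368.4,130.5),[70,0,140]),("top",(366.8,132.7),[70,0,108]),("top",(363.9,177.1),[-50,0,125])]
f=lambda p:np.r_[(proj("top",T(p,loc))-pt).ravel(),(proj("side",T(p,ls))-ps).ravel(),np.concatenate([(proj(c,T(p,np.array(l,float)[None]))[0]-q) for c,q,l in pts])]
s=least_squares(f,[565,-50,-.1],loss="soft_l1",x_scale=[1,1,.01]);p=s.x;print(p,np.degrees(p[2]));print(np.round(f(p).reshape(-1,2),1).tolist())
for n,l in[("grip",[70,0,140]),("hinge",[-50,0,125]),("print?",[-50,0,44])]:print(n,T(p,np.array(l,float)))
# nut yaw by dark pixel mask overlap
ims={c:cv2.imread(f"pics/{c}0.png").max(2).astype(float) for c in("side","top")}
g=T(p,np.array([70,0,140.]))
def score(a,dx,dy):
    t=0
    for c in ims:
        B=np.array([[x,y,z] for x in(-28,28) for y in(-7,7) for z in(-14,14)],float)
        q=proj(c,R.from_euler("z",a).apply(B)+g+[dx,dy,0]);k=16
        h=cv2.convexHull((q*k).astype(np.int32));m=np.zeros((400,640),np.uint8);cv2.fillConvexPoly(m,h,1,shift=4)
        big=cv2.dilate(m,np.ones((5,5)))-m;t+=ims[c][m>0].mean()-.5*ims[c][big>0].mean()
    return t
r=sorted((score(p[2]+np.radians(d),dx,dy),d,dx,dy) for d in range(-32,33,2) for dx in(-3,0,3) for dy in(-3,0,3));print(r[:6])
```

```text
[ 5.68104745e+02 -5.69754015e+01 -1.91077454e-01] -10.94793168049852
[[0.1, -1.8], [0.2, -1.0], [-0.8, 0.3], [0.7, 0.3], [-1.5, -1.8], [0.1, -1.5], [-0.4, -1.0], [0.8, 0.7], [0.6, 1.4], [-0.6, 0.2], [-0.1, 0.7], [0.3, 3.1], [-3.0, -0.2]]
grip [636.83075785 -70.26958097 140.        ]
hinge [519.01473644 -47.47955901 125.        ]
print? [519.01473644 -47.47955901  44.        ]
[(np.float64(-15.84996894377555), -18, 3, 0), (np.float64(-15.315503875968993), -18, 3, -3), (np.float64(-15.205474056243006), -18, 0, 0), (np.float64(-14.684555689221924), -22, 0, 0), (np.float64(-14.415020708708887), -16, 0, 0), (np.float64(-14.11890136890137), -14, 3, 0)]
```

Run:
```python
from h import *
s=state();M=R.from_euler("xyz",s["ee_rot"],degrees=True).as_matrix();print(M.round(3));a=np.degrees(np.arctan2(M[1,2],M[0,2]));print("jaw",a)
q=s["qpos"];c=a-(q[0]-q[5]);print("c",c)
for t in(61,-119):
  for sg in(1,-1):
    w=-6.3; print(t,sg,"q6 need if jaw=q1-sg*q6+c':",sg*(w+(a-(q[0]-sg*q[5]))-t))
```

```text
[[ 0.     0.973  0.23 ]
 [-0.     0.23  -0.973]
 [-1.     0.     0.   ]]
jaw -76.71740725036027
c -0.00036212848803529596
61 1 q6 need if jaw=q1-sg*q6+c': -67.30036212848803
61 -1 q6 need if jaw=q1-sg*q6+c': 65.00845923832647
-119 1 q6 need if jaw=q1-sg*q6+c': 112.69963787151197
-119 -1 q6 need if jaw=q1-sg*q6+c': -114.99154076167353
```

Call:
{"method": "drive_tool", "body": {
  "plan": [
    [0, 0, 10, 36, 35, 30, 60],
    [0, 0, 20, 72, 70, 60, 60],
    [0, 0, 30, 108, 105, 90, 60],
    [0, 0, 40, 144, 140, 110, 60],
    [0, 0, 50, 180, 175, 120, 60],
    [0, 0, 60, 216, 210, 120, 60],
    [0, 0, 70, 252, 245, 120, 60],
    [0, 0, 80, 288, 280, 120, 60],
    [0, 0, 90, 324, 315, 120, 60],
    [0, 0, 100, 360, 350, 120, 60]
  ],
  "grip_force": 30
}}

```text
time_s: 2.05
ee_pos: [493.1, -208.4, 296.9]
ee_rot: [-57.6, 90.0, -34.0]
force: [1.0, -0.8, 0.1]
gripper_width: 60.4
```

Call:
{"method": "drive_tool", "body": {
  "plan": [
    [0, 0, 10, 38, 36, 0, 60],
    [0, 0, 20, 76, 72, 0, 60],
    [0, 0, 30, 114, 108, -20, 60],
    [0, 0, 38, 145, 138, -60, 60],
    [0, 0, 38, 145, 138, -110, 60],
    [0, 0, 38, 145, 138, -110, 60],
    [0, 0, 38, 145, 138, -110, 60]
  ]
}}

```text
time_s: 2.92
ee_pos: [639.2, -70.9, 189.0]
ee_rot: [-67.6, 89.8, -6.0]
force: [0.2, 0.8, 1.0]
gripper_width: 59.5
```

Run:
```python
from h import *
s=state();print(s["ee_pos"],s["qpos"],s["torque"],s["force"],s["effort"][5]);M=R.from_euler("xyz",s["ee_rot"],degrees=True).as_matrix();print(np.degrees(np.arctan2(M[1,2],M[0,2])))
a=grab_frame("side");b=grab_frame("top")
cv2.imwrite("pics/1.png",np.hstack([cv2.resize(a[100:200,200:330],(520,400),interpolation=cv2.INTER_CUBIC)[:,:,::-1],cv2.resize(b[95:195,325:395],(280,400),interpolation=cv2.INTER_CUBIC)[:,:,::-1]]))
```

```text
[639.18818237 -70.88143155 189.0380743 ] [-7.35549469e+00  2.40367151e+01  7.90241890e+01  5.38150370e-03
  7.67190741e+01 -6.89408465e+01] [ 0.06328097 -0.14777725 -0.02378681] [0.1779412  0.82931499 1.03694522] 0.0002967758791783126
61.58427460456238
```

View pics/1.png

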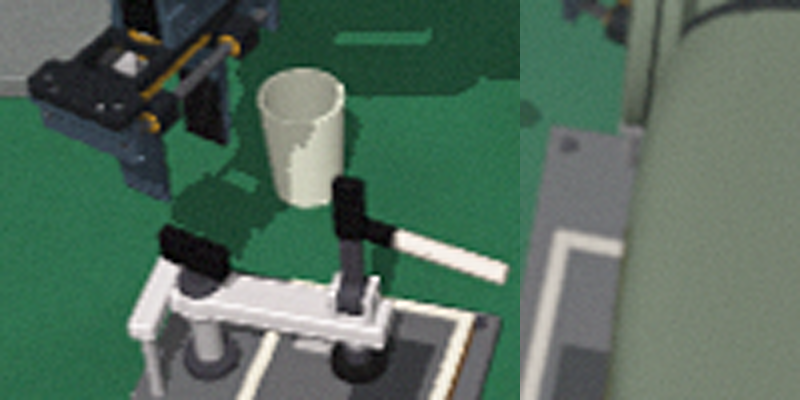

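The open fingers hang above the nut, one on each side of the bar. The finger tips are at (145,195) and (212,140) in the crop and the bar is at (195,250). I'll descend and close.

Call:
{"method": "drive_tool", "body": {
  "plan": [
    [0, 0, 0, 0, 0, -20, 60],
    [0, 0, 0, 0, 0, -40, 60],
    [0, 0, 0, 0, 0, -52, 60],
    [0, 0, 0, 0, 0, -60, 60],
    [0, 0, 0, 0, 0, -60, 40],
    [0, 0, 0, 0, 0, -60, 25],
    [0, 0, 0, 0, 0, -60, 10],
    [0, 0, 0, 0, 0, -60, 8],
    [0, 0, 0, 0, 0, -60, 5],
    [0, 0, 0, 0, 0, -60, 5]
  ],
  "grip_force": 25
}}

```text
time_s: 4.28
ee_pos: [639.6, -71.1, 130.1]
ee_rot: [-67.8, 89.6, -6.2]
force: [0.4, -0.3, -0.5]
gripper_width: 5.7
```

Run:
```python
from h import *
s=state();print(s["ee_pos"],s["qpos"],s["torque"],s["force"],s["effort"][5],s["gripper_width"])
```

```text
[639.6133303  -71.11080084 130.09324546] [-7.37201052e+00  2.59764051e+01  8.44672351e+01  7.64475056e-03
  6.92018206e+01 -6.89396671e+01] [ 0.01921128 -0.10635509  0.04213   ] [ 0.42340559 -0.2803985  -0.48113424] 0.0002917466827057069 5.710238949321138
```

Run:
```python
from h import *
a=grab_frame("side");s=state()
print(proj("side",[s["ee_pos"],[637,-70,140],[639,-70,108]]),s["gripper_width"])
cv2.imwrite("pics/2.png",cv2.resize(a[100:210,200:330],(780,600),interpolation=cv2.INTER_CUBIC)[:,:,::-1])
```

```text
[[247.58752542 165.31047678]
 [248.05006875 163.21500336]
 [248.57755689 170.82560855]] 5.016533578815879
```

View pics/2.png

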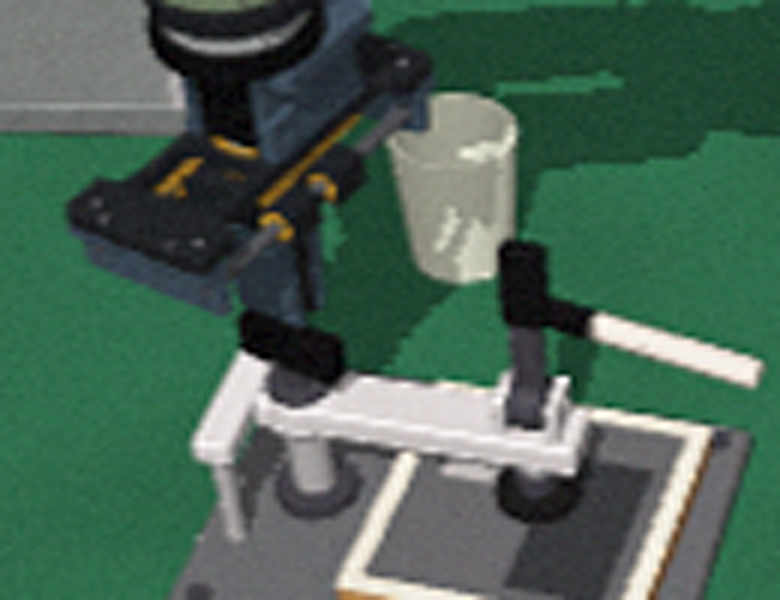

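Run:
```python
from h import *
a=grab_frame("side")[:,:,::-1].copy();s=state()
M=R.from_euler("xyz",s["ee_rot"],degrees=True).as_matrix();P=s["ee_pos"]
print(M.round(2),P)
x0,y0,k=200,60,5
im=cv2.resize(a[60:180,200:340],None,fx=k,fy=k,interpolation=cv2.INTER_CUBIC)
def ln(A,B,c):
    q=(proj("side",[P+M@np.array(A,float),P+M@np.array(B,float)])-[x0,y0]+.5)*k;cv2.line(im,tuple(map(int,q[0])),tuple(map(int,q[1])),c,1)
for y in(-16,16):
  for z in(-16,16): ln([0,y,z],[-79,y,z],(0,0,255))
for A,B in[((0,-16,-16),(0,16,-16)),((0,-16,16),(0,16,16)),((0,-16,-16),(0,-16,16)),((0,16,-16),(0,16,16))]: ln(A,B,(0,255,255))
for A,B in[((-79,-38,-89),(-79,38,-89)),((-79,-38,89),(-79,38,89)),((-79,-38,-89),(-79,-38,89)),((-79,38,-89),(-79,38,89))]: ln(A,B,(255,0,255))
cv2.imwrite("pics/3.png",im)
```

```text
[[ 0.01 -0.88  0.48]
 [-0.    0.48  0.88]
 [-1.   -0.01  0.  ]] [639.58242332 -71.08928254 130.04205281]
```

View pics/3.png

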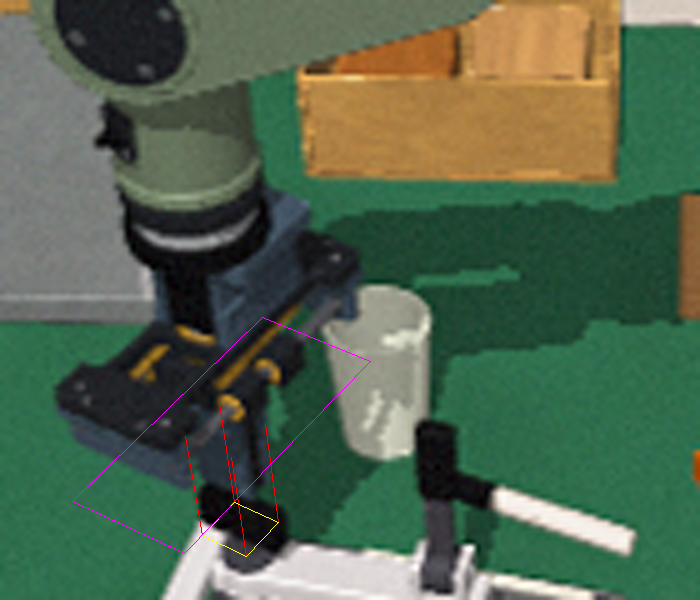

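Run:
```python
from h import *
M=R.from_euler("xyz",[178.43332534,89.89429667,101.71331052],degrees=True).as_matrix();P=np.array([131.96,-559.04,175.8])
out=[]
for c in("side","top"):
    a=cv2.imread(f"pics/{c}0.png");q0=proj(c,P)[0];print(c,q0)
    w=50;x0=int(np.clip(q0[0]-w,0,640-2*w));y0=int(np.clip(q0[1]-w,0,400-2*w));k=4
    im=cv2.resize(a[y0:y0+2*w,x0:x0+2*w],None,fx=k,fy=k,interpolation=cv2.INTER_CUBIC)
    def ln(A,B,col):
        q=(proj(c,[P+M@np.array(A,float),P+M@np.array(B,float)])-[x0,y0]+.5)*k;cv2.line(im,tuple(map(int,q[0])),tuple(map(int,q[1])),col,1)
    for z in(-59,-46,46,59): ln((0,-16,z),(0,16,z),(0,255,255));ln((0,-16,z),(-79,-16,z),(0,0,255));ln((0,16,z),(-79,16,z),(0,0,255))
    for A,B in[((-79,-38,-89),(-79,38,-89)),((-79,-38,89),(-79,38,89)),((-79,-38,-89),(-79,-38,89)),((-79,38,-89),(-79,38,89))]: ln(A,B,(255,0,255))
    out.append(im)
cv2.imwrite("pics/4.png",np.hstack(out))
```

```text
side [407.19185107  60.85162238]
top [602.38709057 334.99005722]
```

View pics/4.png

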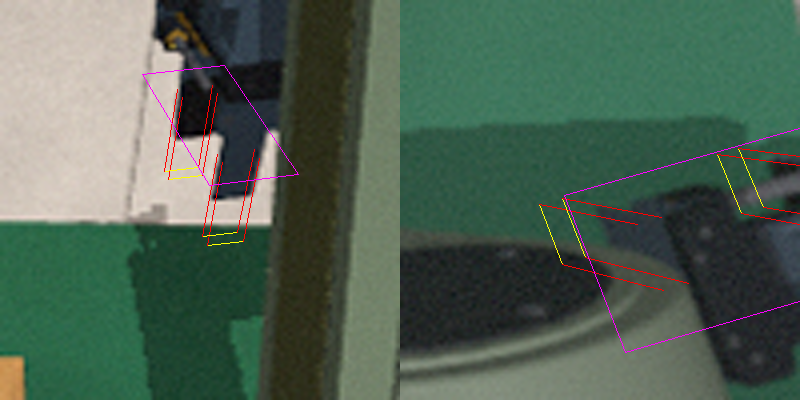

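The overlays show the whole gripper about 36 mm higher along the tool axis than the reported pose implies, in both cameras and at two poses. So the fingers closed above the nut. I'll open them, go lower by that amount and watch the force.

Call:
{"method": "drive_tool", "body": {
  "plan": [
    [0, 0, 0, 0, 0, 0, 40],
    [0, 0, 0, 0, 0, 0, 60],
    [0, 0, 0, 0, 0, 0, 60],
    [0, 0, 0, 0, 0, 0, 60],
    [0, 0, 0, 0, 0, -6, 60],
    [0, 0, 0, 0, 0, -12, 60],
    [0, 0, 0, 0, 0, -16, 60],
    [0, 0, 0, 0, 0, -20, 60],
    [0, 0, 0, 0, 0, -20, 60]
  ]
}}

```text
time_s: 5.5
ee_pos: [639.3, -71.1, 109.6]
ee_rot: [-67.4, 89.7, -5.8]
force: [0.2, -0.3, 0.2]
gripper_width: 60.0
```

Call:
{"method": "drive_tool", "body": {
  "plan": [
    [0, 0, 0, 0, 0, -5, 60],
    [0, 0, 0, 0, 0, -10, 60],
    [0, 0, 0, 0, 0, -13, 60],
    [0, 0, 0, 0, 0, -13, 60]
  ]
}}

```text
time_s: 6.0
ee_pos: [639.1, -71.0, 96.2]
ee_rot: [-67.5, 89.7, -5.9]
force: [-0.1, -0.8, -0.7]
gripper_width: 59.9
```

Call:
{"method": "drive_tool", "body": {
  "plan": [
    [0, 0, 0, 0, 0, 0, 40],
    [0, 0, 0, 0, 0, 0, 25],
    [0, 0, 0, 0, 0, 0, 10],
    [0, 0, 0, 0, 0, 0, 5],
    [0, 0, 0, 0, 0, 0, 5],
    [0, 0, 0, 0, 0, 0, 5]
  ]
}}

```text
time_s: 6.75
ee_pos: [639.1, -71.2, 96.2]
ee_rot: [-73.4, 89.7, -11.8]
force: [-0.4, -0.5, 0.2]
gripper_width: 14.0
```

```bash
cat > st.py <<'E'
from h import *
s=state();print(s["time_s"],s["ee_pos"].round(1),s["qpos"].round(1),"tq",s["torque"].round(3),"F",s["force"].round(2),"eff6",round(s["effort"][5],3),s["gripper_width"])
E
python3 st.py; python3 st.py
```

```text
6.75 [639.1 -71.2  96.2] [ -7.4  27.4  87.2  -0.   65.1 -69. ] tq [-0.072 -0.107  0.238] F [-0.42 -0.52  0.18] eff6 0.217 14.023965902352186
6.75 [639.1 -71.2  96.2] [ -7.4  27.4  87.2  -0.   65.1 -69. ] tq [-0.072 -0.107  0.238] F [-0.42 -0.52  0.18] eff6 0.217 14.023965902352186
```

The bar is held at 14.0 mm. Now I'll screw clockwise and follow the nut down at 3 mm/rad.

Call:
{"method": "drive_tool", "body": {
  "plan": [
    [0, 0, -5, 0, 0, -0.3, 5],
    [0, 0, -10, 0, 0, -0.5, 5],
    [0, 0, -15, 0, 0, -0.8, 5],
    [0, 0, -20, 0, 0, -1.0, 5],
    [0, 0, -25, 0, 0, -1.3, 5],
    [0, 0, -30, 0, 0, -1.6, 5]
  ]
}}

```text
time_s: 7.5
ee_pos: [638.7, -71.6, 94.6]
ee_rot: [-85.1, 89.7, -53.6]
force: [-0.5, -0.1, -0.1]
gripper_width: 14.0
```

```bash
python3 st.py
```

```text
7.5 [638.7 -71.6  94.6] [ -7.3  27.5  87.3  -0.2  65.  -38.7] tq [-0.208 -0.023  0.27 ] F [-0.48 -0.14 -0.05] eff6 -0.32 13.976974726133383
```

Call:
{"method": "drive_tool", "body": {
  "plan": [
    [0, 0, -3, 0, 0, -0.1, 5],
    [0, 0, -6, 0, 0, -0.3, 5]
  ]
}}

```text
time_s: 7.75
ee_pos: [638.6, -71.7, 94.3]
ee_rot: [-88.7, 89.7, -63.3]
force: [-0.1, -0.9, 0.9]
gripper_width: 13.5
```

```bash
python3 st.py
```

```text
7.75 [638.6 -71.7  94.3] [ -7.3  27.5  87.3  -0.3  65.  -32.6] tq [-0.044 -0.128  0.222] F [-0.13 -0.94  0.86] eff6 -0.087 13.516253982254883
```

```bash
cat > av.py <<'E'
from h import *
import sys
v=[]
for i in range(int(sys.argv[1])):
    s=state();v.append([*s["torque"],s["effort"][5],s["force"][2],*s["force"][:2]]);grab_frame("side")
v=np.array(v);print(s["time_s"],s["ee_pos"].round(1),s["qpos"][5].round(2),"tz",v[:,2].round(3),"mean",v[:,2].mean().round(3),"F",v.mean(0)[4:].round(2),"e6",v[:,3].round(3),s["gripper_width"].round(1))
E
python3 av.py 6
```

```text
Traceback (most recent call last):
  File "av.py", line 6, in <module>
    v=np.array(v);print(s["time_s"],s["ee_pos"].round(1),s["qpos"][5].round(2),"tz",v[:,2].round(3),"mean",v[:,2].mean().round(3),"F",v.mean(0)[4:].round(2),"e6",v[:,3].round(3),s["gripper_width"].round(1))
                                                                                                                                                                                  ^^^^^^^^^^^^^^^^^^^^^^^^
AttributeError: 'float' object has no attribute 'round'
```

Call:
{"method": "drive_tool", "body": {
  "plan": [
    [0, 0, -3, 0, 0, -0.1, 5],
    [0, 0, -6, 0, 0, -0.3, 5]
  ]
}}

```text
time_s: 8.3
ee_pos: [638.5, -71.7, 94.0]
ee_rot: [-90.9, 89.7, -71.5]
force: [0.1, -0.5, 0.1]
gripper_width: 13.8
```

```bash
python3 av.py 5
```

```text
Traceback (most recent call last):
  File "av.py", line 6, in <module>
    v=np.array(v);print(s["time_s"],s["ee_pos"].round(1),s["qpos"][5].round(2),"tz",v[:,2].round(3),"mean",v[:,2].mean().round(3),"F",v.mean(0)[4:].round(2),"e6",v[:,3].round(3),s["gripper_width"].round(1))
                                                                                                                                                                                  ^^^^^^^^^^^^^^^^^^^^^^^^
AttributeError: 'float' object has no attribute 'round'
```

```bash
sed -i 's/,s\["gripper_width"\].round(1))/)/' av.py; python3 av.py 3
```

```text
8.65 [638.5 -71.6  94. ] -26.71 tz [-0.068 -0.12  -0.028] mean -0.072 F [-0.05 -0.41 -0.42] e6 [-0.084 -0.076 -0.07 ]
```

Call:
{"method": "drive_tool", "body": {
  "plan": [
    [0, 0, -3, 0, 0, -0.1, 5],
    [0, 0, -6, 0, 0, -0.3, 5]
  ]
}}

```text
time_s: 8.95
ee_pos: [638.5, -71.7, 93.7]
ee_rot: [-93.0, 89.7, -79.5]
force: [-1.3, -0.3, 0.8]
gripper_width: 14.0
```

```bash
python3 av.py 5
```

```text
9.15 [638.5 -71.6  93.6] -20.73 tz [ 0.252  0.125 -0.14  -0.122 -0.114] mean 0.0 F [ 0.16 -1.   -0.01] e6 [-0.092  0.28   0.039 -0.133 -0.138]
```

Call:
{"method": "drive_tool", "body": {
  "plan": [
    [0, 0, -2.5, 0, 0, -0.1, 5],
    [0, 0, -5, 0, 0, -0.3, 5]
  ]
}}

```text
time_s: 9.45
ee_pos: [638.4, -71.7, 93.4]
ee_rot: [-94.1, 89.7, -85.6]
force: [-1.1, -1.2, 1.0]
gripper_width: 13.6
```

```bash
python3 st.py
```

```text
9.45 [638.4 -71.7  93.4] [ -7.3  27.6  87.3  -0.3  65.1 -15.7] tq [-0.151  0.089  0.235] F [-1.13 -1.21  1.02] eff6 -0.036 13.628690695902508
```

Call:
{"method": "drive_tool", "body": {
  "plan": [
    [0, 0, -2.5, 0, 0, -0.1, 5],
    [0, 0, -5, 0, 0, -0.3, 5]
  ]
}}

```text
time_s: 9.7
ee_pos: [638.3, -71.7, 93.1]
ee_rot: [-96.3, 89.7, -92.8]
force: [-0.6, 0.4, 0.9]
gripper_width: 13.8
```

```bash
python3 st.py
```

```text
9.7 [638.3 -71.7  93.1] [ -7.3  27.6  87.3  -0.3  65.1 -10.7] tq [-0.103  0.051  0.23 ] F [-0.59  0.37  0.94] eff6 -0.034 13.825765613793825
```

Call:
{"method": "drive_tool", "body": {
  "plan": [
    [0, 0, -2.5, 0, 0, -0.1, 5],
    [0, 0, -5, 0, 0, -0.3, 5]
  ]
}}

```text
time_s: 9.95
ee_pos: [638.2, -71.7, 92.9]
ee_rot: [-97.0, 89.7, -98.4]
force: [-1.1, -1.1, 1.4]
gripper_width: 14.2
```

```bash
python3 st.py
```

```text
9.95 [638.2 -71.7  92.9] [-7.3 27.7 87.3 -0.3 65.1 -5.7] tq [-0.027  0.092  0.272] F [-1.07 -1.09  1.44] eff6 -0.034 14.206885797323233
```

Call:
{"method": "drive_tool", "body": {
  "plan": [
    [0, 0, -2.5, 0, 0, -0.1, 5],
    [0, 0, -5, 0, 0, -0.3, 5]
  ]
}}

```text
time_s: 10.2
ee_pos: [638.1, -71.7, 92.6]
ee_rot: [-98.7, 89.7, -105.2]
force: [-1.2, -1.2, 0.9]
gripper_width: 13.9
```

```bash
python3 st.py
```

```text
10.2 [638.1 -71.7  92.6] [-7.3 27.7 87.3 -0.3 65.1 -0.7] tq [-0.031  0.083  0.244] F [-1.16 -1.17  0.87] eff6 -0.034 13.938117853799382
```

Call:
{"method": "drive_tool", "body": {
  "plan": [
    [0, 0, -2.5, 0, 0, -0.1, 5],
    [0, 0, -5, 0, 0, -0.3, 5]
  ]
}}

```text
time_s: 10.45
ee_pos: [638.1, -71.7, 92.4]
ee_rot: [-100.0, 89.7, -111.4]
force: [-1.5, -0.9, 0.4]
gripper_width: 14.2
```

```bash
python3 st.py
```

```text
10.45 [638.1 -71.7  92.4] [-7.3 27.7 87.3 -0.3 65.1  4.3] tq [-0.096  0.082  0.239] F [-1.52 -0.87  0.38] eff6 -0.034 14.20553074441087
```

Call:
{"method": "drive_tool", "body": {
  "plan": [
    [0, 0, -2.5, 0, 0, -0.1, 5],
    [0, 0, -5, 0, 0, -0.3, 5]
  ]
}}

```text
time_s: 10.7
ee_pos: [638.0, -71.7, 92.1]
ee_rot: [-100.3, 89.7, -116.7]
force: [-1.2, -0.0, 1.5]
gripper_width: 13.8
```

```bash
python3 st.py
```

```text
10.7 [638.  -71.7  92.1] [-7.3 27.7 87.3 -0.3 65.1  9.3] tq [-0.051  0.063  0.273] F [-1.2  -0.05  1.46] eff6 -0.034 13.814470903783146
```

Call:
{"method": "drive_tool", "body": {
  "plan": [
    [0, 0, -2.5, 0, 0, -0.1, 5],
    [0, 0, -5, 0, 0, -0.3, 5]
  ]
}}

```text
time_s: 10.95
ee_pos: [637.9, -71.7, 91.8]
ee_rot: [-101.3, 89.7, -122.7]
force: [-1.3, -0.5, 1.2]
gripper_width: 13.7
```

```bash
python3 st.py
```

```text
10.95 [637.9 -71.7  91.8] [-7.3 27.8 87.3 -0.3 65.1 14.3] tq [-0.102  0.157  0.23 ] F [-1.29 -0.47  1.16] eff6 -0.034 13.713455472394104
```

Call:
{"method": "drive_tool", "body": {
  "plan": [
    [0, 0, -2.5, 0, 0, -0.1, 5],
    [0, 0, -5, 0, 0, -0.3, 5]
  ]
}}

```text
time_s: 11.2
ee_pos: [637.9, -71.7, 91.6]
ee_rot: [-101.6, 89.7, -128.0]
force: [-0.7, -0.1, 0.6]
gripper_width: 13.6
```

```bash
python3 st.py
```

```text
11.2 [637.9 -71.7  91.6] [-7.3 27.8 87.3 -0.3 65.1 19.3] tq [-0.017  0.054  0.2  ] F [-0.71 -0.11  0.59] eff6 -0.033 13.616899321040687
```

Call:
{"method": "drive_tool", "body": {
  "plan": [
    [0, 0, -2.5, 0, 0, -0.1, 5],
    [0, 0, -5, 0, 0, -0.3, 5]
  ]
}}

```text
time_s: 11.45
ee_pos: [637.8, -71.6, 91.4]
ee_rot: [-101.5, 89.7, -132.8]
force: [-1.2, -1.0, 0.5]
gripper_width: 14.0
```

```bash
python3 st.py
```

```text
11.45 [637.8 -71.6  91.4] [-7.3 27.8 87.3 -0.3 65.1 24.2] tq [-0.096  0.091  0.294] F [-1.2  -1.04  0.52] eff6 -0.006 13.995265819588466
```

Call:
{"method": "drive_tool", "body": {
  "plan": [
    [0, 0, -2.5, 0, 0, -0.1, 5],
    [0, 0, -5, 0, 0, -0.3, 5]
  ]
}}

```text
time_s: 11.7
ee_pos: [637.7, -71.6, 91.1]
ee_rot: [-101.2, 89.6, -137.5]
force: [-1.4, -0.0, 0.9]
gripper_width: 13.7
```

```bash
python3 st.py
```

```text
11.7 [637.7 -71.6  91.1] [-7.3 27.8 87.3 -0.3 65.1 29.2] tq [-0.091  0.123  0.377] F [-1.43 -0.03  0.94] eff6 0.027 13.669951953959407
```

Call:
{"method": "drive_tool", "body": {
  "plan": [
    [0, 0, -2.5, 0, 0, -0.1, 5],
    [0, 0, -5, 0, 0, -0.3, 5]
  ]
}}

```text
time_s: 11.95
ee_pos: [637.7, -71.5, 90.9]
ee_rot: [-100.8, 89.6, -142.1]
force: [-1.5, -0.4, 0.3]
gripper_width: 14.2
```

```bash
python3 st.py
```

```text
11.95 [637.7 -71.5  90.9] [-7.3 27.8 87.3 -0.3 65.1 34.2] tq [-0.022  0.165  0.33 ] F [-1.48 -0.4   0.3 ] eff6 0.059 14.243432092031188
```

Call:
{"method": "drive_tool", "body": {
  "plan": [
    [0, 0, -2.5, 0, 0, -0.1, 5],
    [0, 0, -5, 0, 0, -0.3, 5]
  ]
}}

```text
time_s: 12.2
ee_pos: [637.7, -71.5, 90.6]
ee_rot: [-100.4, 89.6, -146.7]
force: [-1.6, -1.0, 0.6]
gripper_width: 13.7
```

```bash
python3 st.py
```

```text
12.2 [637.7 -71.5  90.6] [-7.3 27.9 87.3 -0.3 65.2 39.1] tq [-0.069  0.169  0.37 ] F [-1.62 -1.01  0.6 ] eff6 0.077 13.728142166073377
```

Call:
{"method": "drive_tool", "body": {
  "plan": [
    [0, 0, -2.5, 0, 0, -0.1, 5],
    [0, 0, -5, 0, 0, -0.3, 5]
  ]
}}

```text
time_s: 12.45
ee_pos: [637.6, -71.4, 90.3]
ee_rot: [-99.7, 89.6, -150.9]
force: [-0.5, -0.7, 0.6]
gripper_width: 13.6
```

```bash
python3 st.py
```

```text
12.45 [637.6 -71.4  90.3] [-7.3 27.9 87.3 -0.3 65.2 44.1] tq [-0.057  0.137  0.357] F [-0.52 -0.68  0.61] eff6 0.083 13.621017256198162
```

The q6 effort gives a clean knee. It is flat at -0.034 up to q6 = 19°, first rises at about 20°, and the fast rise is over by about 36°. I'm now at 44°, which would clamp at about 70 N, so I'll back off to about 27°, just past first bearing.

Call:
{"method": "drive_tool", "body": {
  "plan": [
    [0, 0, 3, 0, 0, 0.1, 5],
    [0, 0, 6, 0, 0, 0.3, 5],
    [0, 0, 9, 0, 0, 0.5, 5],
    [0, 0, 12, 0, 0, 0.6, 5],
    [0, 0, 15, 0, 0, 0.8, 5],
    [0, 0, 17, 0, 0, 0.9, 5],
    [0, 0, 17, 0, 0, 0.9, 5],
    [0, 0, 17, 0, 0, 0.9, 5]
  ]
}}

```text
time_s: 13.45
ee_pos: [637.8, -71.6, 91.2]
ee_rot: [-95.4, 89.6, -129.6]
force: [0.2, -1.8, -0.5]
gripper_width: 13.9
```

```bash
python3 st.py
```

```text
13.45 [637.8 -71.6  91.2] [-7.2 27.8 87.3 -0.4 65.1 27.2] tq [-0.179 -0.193  0.136] F [ 0.22 -1.77 -0.49] eff6 0.111 13.887456730080588
```

Call:
{"method": "drive_tool", "body": {
  "plan": [
    [0, 0, 0, 0, 0, 0, 20],
    [0, 0, 0, 0, 0, 0, 30],
    [0, 0, 0, 0, 0, 0, 36],
    [0, 0, 0, 0, 0, 0, 36],
    [0, 0, 0, 0, 0, 15, 36],
    [0, 0, 0, 0, 0, 45, 36],
    [0, 0, 0, 0, 0, 80, 36],
    [0, 0, 0, 0, 0, 110, 20],
    [0, 0, 0, 0, 0, 110, 0],
    [0, 0, 0, 0, 0, 110, 0]
  ]
}}

```text
time_s: 14.7
ee_pos: [637.2, -71.5, 200.7]
ee_rot: [-102.3, 89.6, -136.5]
force: [-0.5, 0.5, 0.3]
gripper_width: 8.8
```

Call:
{"method": "drive_tool", "body": {
  "plan": [
    [0, 0, 8, -30, -20, 0, 0],
    [0, 0, 16, -65, -40, 0, 0],
    [0, 0, 23, -100, -40, 0, 0],
    [0, 0, 23, -128, -33, 0, 0],
    [0, 0, 23, -128, -33, -18, 0],
    [0, 0, 23, -128, -33, -37, 0],
    [0, 0, 23, -128, -33, -37, 0]
  ]
}}

```text
time_s: 15.58
ee_pos: [507.2, -104.1, 161.3]
ee_rot: [-136.4, 89.4, -147.6]
force: [-0.3, 0.0, 0.3]
gripper_width: 0.5
```

```bash
python3 st.py
python3 - <<'E'
from h import *
a=grab_frame("side");s=state();M=R.from_euler("xyz",s["ee_rot"],degrees=True).as_matrix();print("jaw",np.degrees(np.arctan2(M[1,2],M[0,2])))
u=np.array([.189,.982,0]);H=np.array([520,-48.9,120.])
for th in(-.15,-.05,.05,.1):print(th,proj("side",[H,H+110*(u*np.sin(th)+[0,0,np.cos(th)])]).round(1).tolist())
for l in("lever_tip","lever_hinge"):print([(np.array(d["location"])*[640,400],d["p"]) for d in place_of("side",l)])
print(proj("side",s["ee_pos"]+[0,0,36]))
cv2.imwrite("pics/5.png",cv2.resize(a[100:210,210:340],(780,600),interpolation=cv2.INTER_CUBIC)[:,:,::-1])
E
```

```text
15.575 [ 507.2 -104.1  161.3] [-12.6  14.   98.1  -0.5  68.3  -1.2] tq [-0.085 -0.078  0.023] F [-0.27  0.05  0.33] eff6 0.0 0.47574854683522155
jaw -11.24354206900234
-0.15 [[287.9, 174.2], [287.7, 142.7]]
-0.05 [[287.9, 174.2], [286.6, 145.0]]
0.05 [[287.9, 174.2], [285.6, 147.7]]
0.1 [[287.9, 174.2], [285.0, 149.2]]
[(array([289.088, 146.08 ]), 0.54)]
[(array([287.424, 172.52 ]), 0.68)]
[[292.11016431 141.26483637]]
```

View pics/5.png

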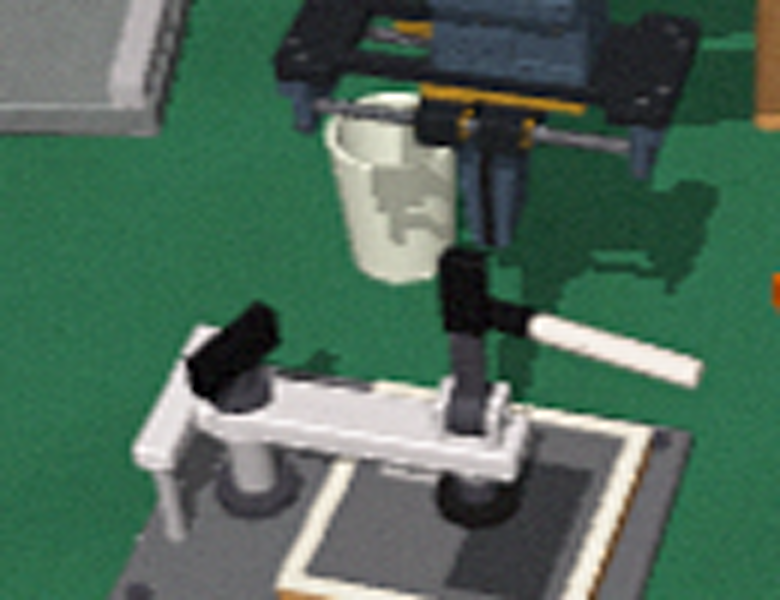

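The closed fingertips are at crop (490,245). They stand behind the lever paddle at (463,290), which is about upright, and the nut is free. Now I'll push the lever over along its arc.

Call:
{"method": "drive_tool", "body": {
  "plan": [
    [0, 0, 0, 6, 20, 8, 0],
    [0, 0, 0, 8.5, 34, 8, 0],
    [0, 0, 0, 10.7, 45, 7.8, 0],
    [0, 0, 0, 12.7, 56, 6.4, 0],
    [0, 0, 0, 14.8, 66.5, 3.5, 0],
    [0, 0, 0, 16.7, 76.5, -0.7, 0],
    [0, 0, 0, 18.5, 86, -6.2, 0],
    [0, 0, 0, 20.2, 95, -13, 0],
    [0, 0, 0, 21.7, 102.5, -20.8, 0],
    [0, 0, 0, 21.7, 102.5, -20.8, 0]
  ],
  "grip_force": 20
}}

```text
time_s: 16.98
ee_pos: [529.9, -1.2, 141.7]
ee_rot: [-125.8, 89.5, -137.0]
force: [-0.1, -0.6, 1.0]
gripper_width: 0.5
```

```bash
python3 st.py
python3 - <<'E'
from h import *
a=grab_frame("side")
for l in("lever_tip","lever_hinge"):print([(np.array(d["location"])*[640,400],d["p"]) for d in place_of("side",l)])
cv2.imwrite("pics/6.png",cv2.resize(a[100:210,210:340],(780,600),interpolation=cv2.INTER_CUBIC)[:,:,::-1])
E
```

```text
16.975 [529.9  -1.2 141.7] [-1.1 15.9 98.4 -0.4 66.1 10.2] tq [-0.054 -0.103 -0.061] F [-0.13 -0.58  0.96] eff6 0.035 0.5268180867363821
[(array([280.832, 179.   ]), 0.61)]
[(array([286.976, 176.48 ]), 0.7)]
```

View pics/6.png

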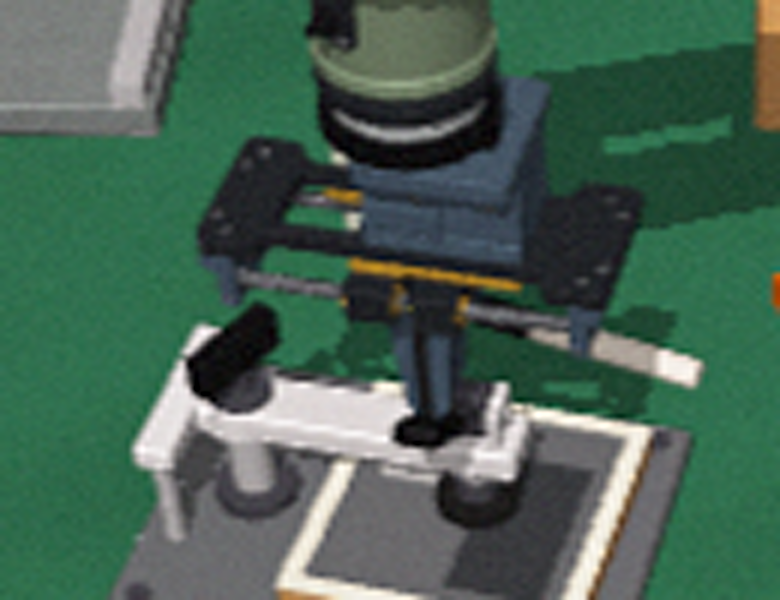

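Call:
{"method": "drive_tool", "body": {
  "plan": [
    [0, 0, 0, 0.3, 6.3, -10, 0],
    [0, 0, 0, 1.4, 12, -20, 0],
    [0, 0, 0, 2.2, 16, -30, 0],
    [0, 0, 0, 2.8, 19, -41, 0],
    [0, 0, 0, 3, 20.5, -48, 0],
    [0, 0, 0, 3, 20.5, -51, 0],
    [0, 0, 0, 3, 20.5, -51, 0]
  ]
}}

```text
time_s: 18.0
ee_pos: [531.9, 18.3, 90.6]
ee_rot: [-129.3, 89.4, -140.5]
force: [-0.7, -0.3, -0.2]
gripper_width: 0.5
```

Call:
{"method": "drive_tool", "body": {
  "plan": [
    [0, 0, 0, 0, 0, -1.5, 0],
    [0, 0, 0, 0, 0, -3, 0],
    [0, 0, 0, 0, 0, -3, 0]
  ]
}}

```text
time_s: 18.38
ee_pos: [532.0, 18.3, 89.6]
ee_rot: [-125.7, 89.4, -136.9]
force: [-3.5, 1.1, 12.8]
gripper_width: 0.4
```

Call:
{"method": "drive_tool", "body": {
  "plan": [
    [0, 0, 0, 0, 0, -2, 0],
    [0, 0, 0, 0, 0, -3, 0],
    [0, 0, 0, 0, 0, -3, 0]
  ]
}}

```text
time_s: 18.75
ee_pos: [532.1, 18.3, 89.5]
ee_rot: [-119.8, 89.5, -131.1]
force: [-3.8, 0.4, 17.7]
gripper_width: 0.7
```

Call:
{"method": "drive_tool", "body": {
  "plan": [
    [0, 0, 0, 0, 0, 15, 0],
    [0, 0, 0, 0, 0, 50, 0],
    [0, 0, 0, 0, -40, 90, 0],
    [0, 0, 0, 0, -90, 110, 0],
    [0, 0, 0, -40, -130, 120, 0],
    [0, 0, 0, -80, -170, 120, 0],
    [0, 0, 0, -120, -200, 120, 0],
    [0, 0, 0, -120, -200, 120, 0]
  ]
}}

```text
time_s: 19.75
ee_pos: [408.7, -182.9, 209.2]
ee_rot: [-130.7, 89.4, -142.2]
force: [0.0, -1.1, 0.7]
gripper_width: 0.3
```

```bash
python3 st.py
python3 - <<'E'
from h import *
u=np.array([.189,.982,0]);H=np.array([520,-48.9,120.])
for c in("side","top"):
    a=grab_frame(c)
    for l in("lever_tip","lever_hinge","print"):print(c,l,[((np.array(d["location"])*[640,400]).round(1),round(d["p"],2)) for d in place_of(c,l)])
    for th in(1.35,1.45,1.55):print(th,proj(c,H+110*(u*np.sin(th)+[0,0,np.cos(th)])).round(1))
    if c=="side": A=cv2.resize(a[130:220,220:320],(400,360),interpolation=cv2.INTER_CUBIC)
    else: B=cv2.resize(a[110:230,310:410],(300,360),interpolation=cv2.INTER_CUBIC)
cv2.imwrite("pics/7.png",np.hstack([A,B])[:,:,::-1])
E
```

```text
19.75 [ 408.7 -182.9  209.2] [-25.1   5.7 101.5  -0.6  73.1 -13.5] tq [ 0.017 -0.082  0.005] F [ 0.02 -1.1   0.65] eff6 -0.159 0.34184068109161625
side lever_tip [(array([280.8, 200. ]), 0.65)]
side lever_hinge [(array([283.9, 195.6]), 0.72)]
side print [(array([366.5, 165.5]), 0.94), (array([284.7, 194.6]), 0.79), (array([266.1, 317.1]), 0.75), (array([249.8, 173.6]), 0.22)]
1.35 [[277.3 196. ]]
1.45 [[277.4 199.1]]
1.55 [[277.5 201.8]]
top lever_tip [(array([363.1, 178.4]), 0.71), (array([316.9, 168.9]), 0.6)]
top lever_hinge [(array([364.9, 177.4]), 0.81)]
top print [(array([221.2, 180.6]), 0.95), (array([360.9, 186. ]), 0.7), (array([426.5, 280.5]), 0.61)]
1.35 [[319.9 167.6]]
1.45 [[319.3 168.8]]
1.55 [[319.  169.9]]
```

View pics/7.png

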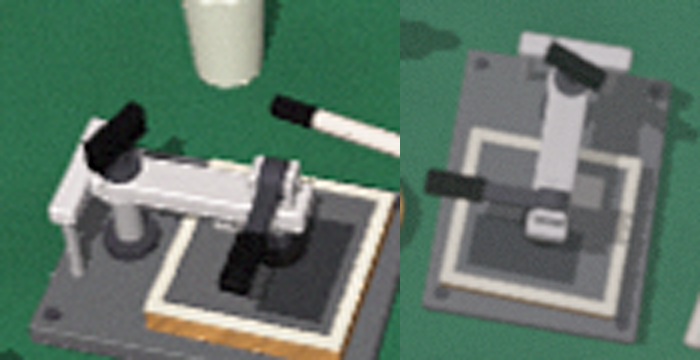

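The lever paddle lies flat over the print at crop (240,262) in the side view and (455,185) in the top view. The block is where it was and the arm is clear, so I'll hand in.

```bash
python3 -c "
from workcell import env;print(env.job_done())"
```

```text
the job is handed in; nothing more can be done
None
```

I screwed the nut down, flipped the lever fully over, withdrew the arm and handed the job in at about 20 s. No verdict was reported.

- **Nut:** I turned it clockwise until the torque rose. Joint-6 effort was flat up to 19°, first rose at about 20°, and the fast rise was over by about 36°. I went on to 44° to see this clearly, which would have clamped at about 70 N, so I backed off to 27°, just past first bearing. I expect about 57–60 N with the lever down. That figure is worked out from the nut angle; the clamp force was not measured.
- **Lever:** I pushed it over with the closed fingers until it met a hard stop. The force rose from 13 to 18 N with 0.1 mm of movement. After I withdrew, the network's lever tip in the side view, (280.8, 200.0), matched the row predicted for the lever down (about 200) but lay 3 px off in column. The top view's best-scoring detection was at the hinge. The second one, (316.9, 168.9), lay within about 2 px of the prediction.
- **Block:** It looked unmoved in both views. The network's readings differ by up to about 4 px (side) and 3 px (top) from the start. I took that as network scatter and did not measure the block's position separately.
- **Disagreement found:** The gripper stood about 36 mm higher in the pictures than the reported TCP height. My first grasp therefore closed on air above the nut, and I corrected it by going lower.

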